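# Turn the spray-can carousel until the red cap faces front

## Robot

A 7-joint arm with a two-finger parallel gripper is mounted at the origin on the work surface. World frame = base frame: x ahead of the robot, y to its left, z up, the work surface at z = 0. Lengths are in m, angles in rad, forces in N, time in s.
With the tool pointing down it reaches from about 0.425 to 0.8 m from the base axis. Payload 8.3 kg.
Tool frame: the origin (TCP) lies at the very end of the fingers, on their centre line; the grasp point (between the pads) lies 19 mm behind it; y points along the fingers, z is the direction in which the jaws open and shut, and the axes are right-handed (so a half turn about y gives the same grasp; the last joint's range is limited). The gripper opens to 85 mm and grips with 20 to 120 N. Pads are 22 mm wide; open, the fingers measure 114 mm over their backs; the gripper's body (76 mm by 85 mm) begins 54 mm behind the grasp point. The pads swing forward as they close: fully open they stand 13 mm farther back than shut.
Start: joints at [-1.335, 0.383, 0.016, 1.37, -0.006, 1.388, -0.046], TCP at [0.184, 0.597, 0.231] pointing down, gripper open.
Joint ranges: [-2.95, 2.95], [-0.25, 2.06], [-1.52, 1.56], [0.18, 2.33], [-1.44, 4.58], [0.02, 2.06], [-3.01, 3.01]. Speed limits (rad/s): [2.39, 2.39, 3.01, 3.01, 3.14, 3.14, 3.14].

## Interface

Orientations are given as a unit quaternion [w, x, y, z].
In Python, from plant import ctrl gives the robot as it stands.
- The arm moves only by the shell command python3 -m handwheel 'ROWS'. ROWS is JSON, a list of rows, each an object of numbers: "gripper": the opening, from 0 (shut) to 1 (fully open); "tx", "ty", "tz": the shift along the tool's x, y, z in cm; "wx", "wy", "wz": the turn, a rotation vector about the tool's x, y, z in rad. In form: [{"gripper": .., "tx": .., "ty": .., "tz": .., "wx": .., "wy": .., "wz": ..}, ...]. A call has 1 to 20 rows; each row shifts and turns the pose as measured when the row begins, along the tool's axes as they then stand; what a row does not reach is not made up. A row lasts 1/8 s, in which the tool goes at most 62.5 mm and 10.7 degrees, less where a joint would pass 70% of its speed; a pose out of reach is approached as far as the arm can. A call is refused whole if a number of a shift passes 6.25 or a number of a turn 0.188, either way. A call with a gripper value outside its range is refused whole. The fingers move at their own pace and stop on an object; the grip force is fixed at half the most. Time passes only in rows, so rows that do not move let the fingers close. It gives the time, the measured TCP pose, the force and the opening at its end, in the units of the state.
- ctrl.observe(): the state, without advancing time (a new reading comes with each control period).
- ctrl.grab_frame(name): name is "side" or "top" or "wrist"; returns a dict with "image" (420x560x3 uint8, red, green, blue), "mtx" (3x3 intrinsics, pixels), "R" (3x3) and "t" (3): a world point X has camera coordinates R X + t. Camera axes: x right, y down, z forward; pixel columns grow to the right and rows downward; lengths in m; the calibration is good to about 2 mm. A picture is of the moment at which its call begins. There is no depth.
- ctrl.job_done(): hands the job in, once; it reports no verdict.
The state is a dict: "time_s": time; "q": joint angles; "joint_velocities": joint speeds; "joint_torque": joint torques, N m; "tcp_pos": TCP position; "tcp_rot": TCP orientation; "ft_force": force on the tool from outside, world axes, zero at the start; "torque": the same for the moment, N m; "opening": opening from 0.0 (shut) to 1.0 (fully open).
Only numpy, scipy, OpenCV 4.12 (cv2) and the standard library are available. Lean on these libraries where they do the work, as an engineer would, in place of code of your own. Each camera call takes 0.05 s, during which the arm holds its last target. There are 200 camera calls.

## Task

Turn the spray-can carousel by pushing the white lugs on its rim with your fingers until the red-capped can stands at the front, in line with the lime arrow on the bench, and leave the carousel at rest there. Do not touch, lift or tip any of the cans, and leave everything else on the bench where it is.

Things in the scene. Friction and masses are not known exactly. Their poses are not given: they have to be found in the camera images.
- foot: Fixed foot of the turntable on the bench: dark steel disc 200 mm across, 16 mm high, bolted down. Origin on the turning axis, at bench level; z up. Its -x axis points to the front: a flat lime-yellow arrow, 30 mm wide and 6 mm high, lies on the bench there and shows from 100 to about 186 mm from the axis. The foot is placed and turned a little differently each time.
- wheel: Turning part: grey disc 230 mm across, top 32 mm above the bench; origin on the axis 16 mm above the bench, z up, frame turns with it. Hub cap 32 mm across, up to 82 mm. Four black cups (61 mm across, 30 mm high, centres 58 mm from the axis) on its -x, -y, +x, +y axes, one can in each; the red-capped one on -x. Turns many turns either way, drag 0.16 N m, a little more at speed (1 to 3 N at a lug), stays where left.
- lug (a point): Middle of one of eight white upright push lugs that stand out round the wheel's rim like spokes, every 45 degrees; this is the one on the wheel's +x axis, so four lie in line with the cups. Each is 10 mm thick, from 108 to 155 mm from the axis and from 32 to 77 mm above the bench. Between lugs, over 115 mm from the axis, is free space down to the bench (but for the 6 mm arrow).
- front_spot (a point): The front place: point on the foot over the arrow's centre line, 58 mm from the axis, 100 mm above the bench, where the red-capped can's centre must come.
- red_can_mid (a point): Centre (half-way up) of a spray can standing loose in a cup: red cap on a plain white can (the one to bring to the front). 51 mm across (cap 41 mm), 137 mm tall, stands on the disc from 32 to 169 mm above the bench; point's z is the can's axis. 0.2 to 0.45 kg.
- blue_can_mid (a point): Centre (half-way up) of a spray can standing loose in a cup: blue cap, white can with a blue band. 51 mm across (cap 41 mm), 137 mm tall, stands on the disc from 32 to 169 mm above the bench; point's z is the can's axis. 0.2 to 0.45 kg.
- grey_can_mid (a point): Centre (half-way up) of a spray can standing loose in a cup: grey cap, blue can with a white band. 51 mm across (cap 41 mm), 137 mm tall, stands on the disc from 32 to 169 mm above the bench; point's z is the can's axis. 0.2 to 0.45 kg.
- black_can_mid (a point): Centre (half-way up) of a spray can standing loose in a cup: black cap, bare aluminium can with a dark band. 51 mm across (cap 41 mm), 137 mm tall, stands on the disc from 32 to 169 mm above the bench; point's z is the can's axis. 0.2 to 0.45 kg.
- pink_jug: Pink square jug, 130 x 90 x 223 mm, 2 kg, origin at its foot; bystander.
- blue_jug: Dark blue square jug, same size as the pink one; bystander.
- tape_roll: Black tape roll lying flat, 110 mm across, 48 mm high, origin at its underside; bystander.
- twine_spool: Brown twine spool standing, 68 mm across, 84 mm high, origin at its underside; bystander.
- driver: Screwdriver lying at the far side of the bench beyond the turntable; bystander.

How it is judged:
On the way:
1. the fingers push the carousel (contact force between the fingers and wheel above 0.3 N).
At the end, for the whole second after the job is handed in: The red-capped can's centre is within 10 mm (about 10 degrees of turn) of the front place over the arrow; the carousel is at rest; all four cans stand upright (within 0.1 rad) in their cups; the bystanders are within 20 mm of where they began (horizontal distance between red_can_mid and front_spot below 0.01 m and angular speed of wheel below 0.05 rad/s and angle between each of red_can_mid, blue_can_mid, grey_can_mid, black_can_mid's own z axis and vertical below 0.1 rad and z of each of red_can_mid, blue_can_mid, grey_can_mid, black_can_mid in the frame of wheel below 0.09 m and distance of each of pink_jug, blue_jug, tape_roll, twine_spool, driver from where it was at the start of the episode below 0.02 m); the robot touches nothing.
It fails at once if a can is touched by the robot (over 1 N) (contact force between any of the fingers, the arm and red_can above 1 N or contact force between any of the fingers, the arm and blue_can above 1 N or contact force between any of the fingers, the arm and grey_can above 1 N or contact force between any of the fingers, the arm and black_can above 1 N).
It fails at once if a can is lifted more than 15 mm off the disc (z of any of red_can_mid, blue_can_mid, grey_can_mid, black_can_mid in the frame of wheel above 0.099 m).
It fails at once if a can is tipped (over 0.3 rad) (angle between any of red_can_mid, blue_can_mid, grey_can_mid, black_can_mid's own z axis and vertical above 0.3 rad).
It fails at once if a bystander is moved more than 20 mm (distance of any of pink_jug, blue_jug, tape_roll, twine_spool, driver from where it was at the start of the episode above 0.02 m).
It also fails if it takes over 45 s, if anything falls off the work surface, if the arm or the gripper's body presses on something with over 40 N, if the wrist force passes 120 N, or if a joint passes its speed limit or range.

## Working session

There is one attempt and no reset: what is moved stays moved. The work goes in short steps, Python scripts to look and compute and a shell command to move; the robot and the scene stay as the last step left them, time stands still between calls to the robot, and variables do not carry over. Pictures are saved under pics/ and viewed, about 8 in all and at most 12, crops included, and the job is handed in when it is done.

```bash
ls; mkdir -p pics
python3 - <<'E'
from plant import ctrl
import cv2
s=ctrl.observe()
for k in("time_s","tcp_pos","tcp_rot","opening","ft_force"):print(k,s[k])
for n in("top","side"):
    f=ctrl.grab_frame(n);cv2.imwrite(f"pics/{n}0.png",f["image"][:,:,::-1]);print(n,f["mtx"],f["R"],f["t"])
E
```

```text
pics
time_s 0.0
tcp_pos [0.18381793 0.59680323 0.23026198]
tcp_rot [-0.69852405  0.69993619 -0.1053402   0.10515193]
opening 1.00220609597243
ft_force [-0.196645   -0.18266863 -0.03439494]
top [[469.28566152   0.         264.67212033]
 [  0.         469.28566152 215.553806  ]
 [  0.           0.           1.        ]] [[-0.01797514 -0.99976352 -0.01223926]
 [-0.98320245  0.01989848 -0.1814304 ]
 [ 0.18163104  0.00877244 -0.98332762]] [0.05155421 0.57961087 1.31598656]
side [[518.62939177   0.         279.35310826]
 [  0.         518.62939177 205.94829085]
 [  0.           0.           1.        ]] [[ 0.98846192 -0.15143956  0.00301413]
 [-0.11259928 -0.74796634 -0.65411601]
 [ 0.10131351  0.64622938 -0.75638823]] [-0.54263752  0.14497908  1.63868589]
```

View pics/top0.png

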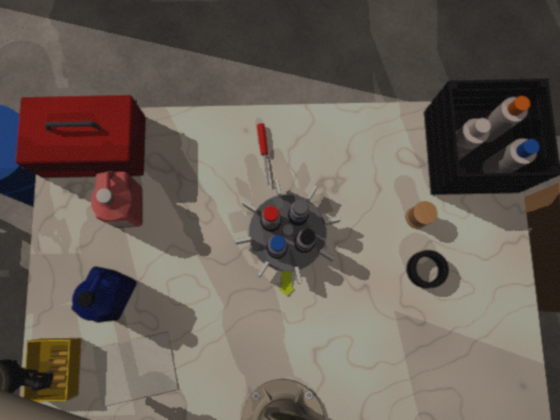

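View pics/side0.png

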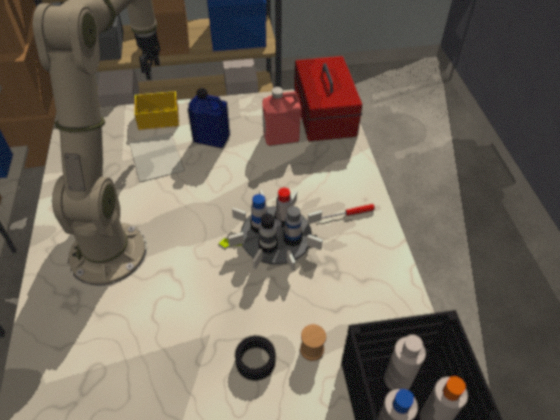

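The top view shows the wheel centred near (288,232), with the red cap at (271,214), blue (277,243), grey (299,210), black (306,238) and the arrow at about (287,284). Next I'll measure these.

```bash
cat > h.py <<'E'
import cv2,numpy as np
from plant import ctrl
def ray(f,uv,z):
    K,R,t=map(np.array,(f["mtx"],f["R"],f["t"]))
    d=R.T@np.linalg.solve(K,[uv[0],uv[1],1]);c=-R.T@t
    return c+d*(z-c[2])/d[2]
def pix(f,X):
    p=f["mtx"]@(np.array(f["R"])@X+f["t"]);return p[:2]/p[2]
def blobs(f,box,lo,hi):
    x0,y0,x1,y1=box;h=cv2.cvtColor(f["image"],cv2.COLOR_RGB2HSV)[y0:y1,x0:x1]
    m=cv2.inRange(h,np.array(lo),np.array(hi))
    n,l,s,c=cv2.connectedComponentsWithStats(m)
    return [(s[i,4],c[i]+[x0,y0]) for i in range(1,n) if s[i,4]>15]
E
python3 - <<'E'
from h import *
f=ctrl.grab_frame("top")
for nm,lo,hi,z in(("red",(0,150,90),(8,255,255),.169),("red2",(172,150,90),(180,255,255),.169),("blue",(105,120,60),(125,255,255),.169),("lime",(25,150,90),(45,255,255),.006)):
    for a,c in blobs(f,(235,180,345,300),lo,hi):print(nm,a,c.round(1),ray(f,c,z).round(4))
for nm,uv in(("grey",(299,210)),("black",(306,238)),("red",(271,214)),("blue",(277,243))):print(nm,ray(f,uv,.169).round(3))
im=f["image"][170:310,210:370,::-1];cv2.imwrite("pics/crop.png",cv2.resize(im,None,fx=5,fy=5,interpolation=cv2.INTER_CUBIC)[:600*1])
E
```

```text
red 175 [270.5 212.9] [0.566  0.0236 0.169 ]
blue 182 [277.3 242.6] [0.4859 0.0074 0.169 ]
lime 196 [286.3 282.6] [ 0.3875 -0.0191  0.006 ]
grey [ 0.572 -0.052  0.169]
black [ 0.497 -0.069  0.169]
red [0.563 0.022 0.169]
blue [0.485 0.008 0.169]
```

View pics/crop.png

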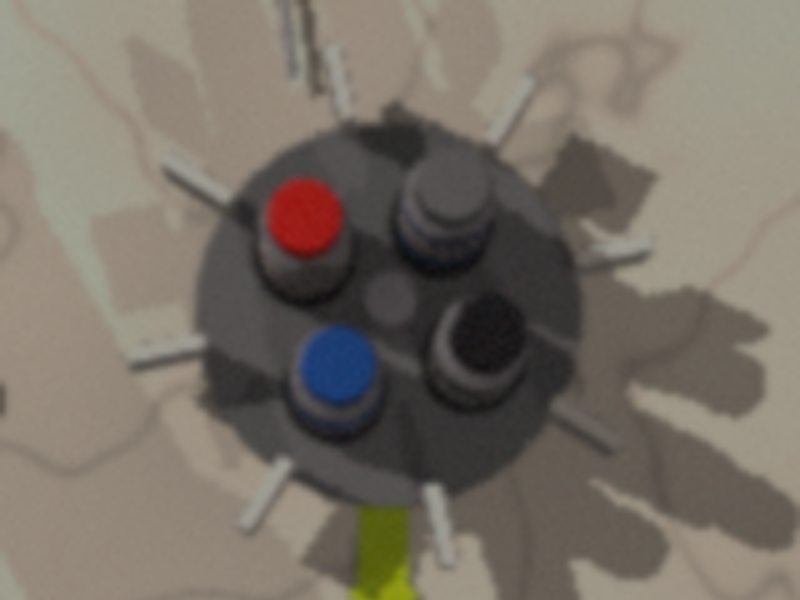

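The crop shows the four caps, eight lugs, and the hub at about crop (390,298). A lug sits near the arrow line at about +45k° from the red can. The red can needs roughly +126° counter-clockwise, so I'll refine the axis and work out the entry pose.

```bash
cat > fit.py <<'E'
from h import *
from scipy.optimize import least_squares
def lugpts(f,crop): return [np.array(c)/5+[210,170] for c in crop]
E
python3 - <<'E'
from h import *
from scipy.spatial.transform import Rotation as Ro
f=ctrl.grab_frame("top")
P=lambda c,z:ray(f,np.array(c)/5+[210,170],z)[:2]
print("hub",P((390,298),.082))
# lug outer ends, top edge z=.077
L=[P(c,.077) for c in((335,52),(528,82),(648,248),(617,446),(449,562),(244,526),(132,358),(167,158))]
L=np.array(L);A=np.c_[2*L,np.ones(8)];s=np.linalg.lstsq(A,(L**2).sum(1),rcond=None)[0]
c=s[:2];print("lug circle",c,np.sqrt(s[2]+c@c));print(np.degrees(np.arctan2(*(L-c).T[::-1])).round(1))
c=c
h=cv2.cvtColor(f["image"],cv2.COLOR_RGB2HSV);m=cv2.inRange(h,np.array((25,150,70)),np.array((45,255,255)));m[:, :270]=0;m[:,305:]=0;m[:265]=0;m[310:]=0
v,u=np.nonzero(m);X=np.array([ray(f,p,.006)[:2] for p in zip(u,v)])
cc,v,_=np.linalg.svd(X-X.mean(0),full_matrices=False);print("arrow c",X.mean(0),"dir",v,_[0], "range",np.linalg.norm(X-c,axis=1).min(),np.linalg.norm(X-c,axis=1).max())
d=c-X.mean(0);print("arrow->axis angle",np.degrees(np.arctan2(d[1],d[0])),"pca",np.degrees(np.arctan(_[0][1]/_[0][0])))
red=np.array([.566,.0236]);print("red ang",np.degrees(np.arctan2(*(red-c)[::-1])),np.linalg.norm(red-c))
o=ctrl.observe();q=o["tcp_rot"];print(Ro.from_quat(q,scalar_first=True).as_matrix().round(3))
E
```

```text
hub [ 0.53332143 -0.02525474]
lug circle [ 0.53221047 -0.02524213] 0.15111659342855904
[  10.7  -33.4  -79.4 -124.  -168.9  145.9  101.4   55.7]
arrow c [ 0.38790555 -0.01876799] dir [0.25540314 0.11354822] [-0.99994599 -0.01039331] range 0.11384040201154619 0.17798527642568357
arrow->axis angle -2.5688146951207913 pca 0.5955037912498383
red ang 55.32408292203181 0.05939096423893563
[[ 0.956 -0.     0.294]
 [-0.294 -0.001  0.956]
 [-0.    -1.    -0.001]]
```

```bash
python3 -m handwheel '[{"gripper":0,"ty":-5},{"gripper":0,"ty":-5},{"gripper":0,"tx":4.1,"tz":-3},{"gripper":0,"tx":4.1,"tz":-3},{"gripper":0,"tx":4.1,"tz":-3},{"gripper":0,"tx":4.1,"tz":-3},{"gripper":0,"tx":4.1,"tz":-3},{"gripper":0,"tx":4.1,"tz":-3},{"gripper":0,"tx":4.1,"tz":-3},{"gripper":0,"tx":4.1,"tz":-3},{"gripper":0,"tx":4.1,"tz":-3},{"gripper":0,"tx":4.1,"tz":-3},{"gripper":0,"tx":4.1,"tz":-3},{"gripper":0,"tx":4.1,"tz":-3},{"gripper":0,"tx":4.1,"tz":-3}]'
cat > rel.py <<'E'
from h import *
from scipy.spatial.transform import Rotation as Ro
C=np.array([.533,-.025])
o=ctrl.observe();p=np.array(o["tcp_pos"]);M=Ro.from_quat(o["tcp_rot"],scalar_first=True).as_matrix()
d=p[:2]-C
print("t",o["time_s"],"p",p.round(4),"F",np.round(o["ft_force"],1),"r",np.linalg.norm(d).round(4),"th",np.degrees(np.arctan2(d[1],d[0])).round(1),"yaw x",np.degrees(np.arctan2(M[1,0],M[0,0])).round(1),"down",M[:,1].round(3),"q",np.round(o["q"],2),"op",round(o["opening"],2))
import sys
if len(sys.argv)>2:
    r,th,z=float(sys.argv[1]),np.radians(float(sys.argv[2])),float(sys.argv[3])
    T=np.array([*(C+r*np.array([np.cos(th),np.sin(th)])),z]);print("target",T.round(3),"tool cm",(M.T@(T-p)*100).round(2),"wy",(-(th-np.arctan2(M[1,0],M[0,0]))).round(3))
E
python3 rel.py .142 -11.5 .3
```

```text
t 0.2 p [0.1838 0.597  0.2306] F [ 0.4 -0.9 -0.6] r 0.7133 th 119.3 yaw x -17.1 down [-0.    -0.001 -1.   ] q [-1.33  0.38  0.02  1.37 -0.01  1.39 -0.05] op 1.0
target [ 0.672 -0.053  0.3  ] tool cm [ 65.81  -6.88 -47.79] wy -0.098invalid input at $[0]: expected keys gripper, tx, ty, tz, wx, wy, wz
```

All keys are required in each row.

```bash
python3 -m handwheel '[{"gripper":0,"tx":0,"ty":-5,"tz":0,"wx":0,"wy":0,"wz":0},{"gripper":0,"tx":0,"ty":-5,"tz":0,"wx":0,"wy":0,"wz":0},{"gripper":0,"tx":4.1,"ty":0,"tz":-3,"wx":0,"wy":0,"wz":0},{"gripper":0,"tx":4.1,"ty":0,"tz":-3,"wx":0,"wy":0,"wz":0},{"gripper":0,"tx":4.1,"ty":0,"tz":-3,"wx":0,"wy":0,"wz":0},{"gripper":0,"tx":4.1,"ty":0,"tz":-3,"wx":0,"wy":0,"wz":0},{"gripper":0,"tx":4.1,"ty":0,"tz":-3,"wx":0,"wy":0,"wz":0},{"gripper":0,"tx":4.1,"ty":0,"tz":-3,"wx":0,"wy":0,"wz":0},{"gripper":0,"tx":4.1,"ty":0,"tz":-3,"wx":0,"wy":0,"wz":0},{"gripper":0,"tx":4.1,"ty":0,"tz":-3,"wx":0,"wy":0,"wz":0},{"gripper":0,"tx":4.1,"ty":0,"tz":-3,"wx":0,"wy":0,"wz":0},{"gripper":0,"tx":4.1,"ty":0,"tz":-3,"wx":0,"wy":0,"wz":0},{"gripper":0,"tx":4.1,"ty":0,"tz":-3,"wx":0,"wy":0,"wz":0},{"gripper":0,"tx":4.1,"ty":0,"tz":-3,"wx":0,"wy":0,"wz":0}]'
python3 rel.py .142 -11.5 .2
```

```text
time_s: 1.95
tcp_pos: [0.5565, 0.0969, 0.3322]
tcp_rot: [-0.699, 0.701, -0.102, 0.101]
ft_force: [0.6, 0.6, 0.4]
opening: 0.0
t 1.95 p [0.5565 0.0969 0.3322] F [0.6 0.6 0.4] r 0.1242 th 79.1 yaw x -16.5 down [-0.002 -0.003 -1.   ] q [-0.6   0.24  0.46  1.37 -0.1   1.56  1.14] op 0.0
target [ 0.672 -0.053  0.2  ] tool cm [ 15.38  13.24 -11.07] wy -0.088
```

Joint 7 would hit its limit during the arc with this yaw, so I'll flip half a turn up here. That puts tool x inward.

```bash
python3 -m handwheel '[{"gripper":0,"tx":0,"ty":0,"tz":0,"wx":0,"wy":0.18,"wz":0},{"gripper":0,"tx":0,"ty":0,"tz":0,"wx":0,"wy":0.18,"wz":0},{"gripper":0,"tx":0,"ty":0,"tz":0,"wx":0,"wy":0.18,"wz":0},{"gripper":0,"tx":0,"ty":0,"tz":0,"wx":0,"wy":0.18,"wz":0},{"gripper":0,"tx":0,"ty":0,"tz":0,"wx":0,"wy":0.18,"wz":0},{"gripper":0,"tx":0,"ty":0,"tz":0,"wx":0,"wy":0.18,"wz":0},{"gripper":0,"tx":0,"ty":0,"tz":0,"wx":0,"wy":0.18,"wz":0},{"gripper":0,"tx":0,"ty":0,"tz":0,"wx":0,"wy":0.18,"wz":0},{"gripper":0,"tx":0,"ty":0,"tz":0,"wx":0,"wy":0.18,"wz":0},{"gripper":0,"tx":0,"ty":0,"tz":0,"wx":0,"wy":0.18,"wz":0},{"gripper":0,"tx":0,"ty":0,"tz":0,"wx":0,"wy":0.18,"wz":0},{"gripper":0,"tx":0,"ty":0,"tz":0,"wx":0,"wy":0.18,"wz":0},{"gripper":0,"tx":0,"ty":0,"tz":0,"wx":0,"wy":0.18,"wz":0},{"gripper":0,"tx":0,"ty":0,"tz":0,"wx":0,"wy":0.18,"wz":0},{"gripper":0,"tx":0,"ty":0,"tz":0,"wx":0,"wy":0.18,"wz":0},{"gripper":0,"tx":0,"ty":0,"tz":0,"wx":0,"wy":0.18,"wz":0},{"gripper":0,"tx":0,"ty":0,"tz":0,"wx":0,"wy":0.18,"wz":0}]'
sed -i 's/"wy",(-(th-np.arctan2(M\[1,0\],M\[0,0\])))/"wy",(-((th-np.arctan2(-M[1,0],-M[0,0])+np.pi)%(2*np.pi)-np.pi))/' rel.py
python3 rel.py .142 -11.5 .2
```

```text
time_s: 4.08
tcp_pos: [0.5565, 0.0907, 0.3287]
tcp_rot: [0.113, -0.108, -0.696, 0.701]
ft_force: [0.6, 0.8, 0.4]
opening: -0.001
t 4.075 p [0.5565 0.0907 0.3287] F [0.6 0.8 0.4] r 0.1181 th 78.5 yaw x 162.0 down [-0.008 -0.006 -1.   ] q [-0.92  0.31  0.92  1.38 -0.24  1.58 -1.9 ] op -0.0
target [ 0.672 -0.053  0.2  ] tool cm [-15.53  12.86  10.02] wy -0.113
```

```bash
python3 -m handwheel '[{"gripper":0,"tx":-3.9,"ty":0,"tz":2.5,"wx":0,"wy":-0.03,"wz":0},{"gripper":0,"tx":-3.9,"ty":0,"tz":2.5,"wx":0,"wy":-0.03,"wz":0},{"gripper":0,"tx":-3.9,"ty":0,"tz":2.5,"wx":0,"wy":-0.03,"wz":0},{"gripper":0,"tx":-4.2,"ty":4,"tz":2.5,"wx":0,"wy":-0.03,"wz":0},{"gripper":0,"tx":0,"ty":4,"tz":0,"wx":0,"wy":0,"wz":0},{"gripper":0,"tx":0,"ty":4,"tz":0,"wx":0,"wy":0,"wz":0},{"gripper":0,"tx":0,"ty":0,"tz":0,"wx":0,"wy":0,"wz":0}]'
python3 rel.py .142 -11.5 .045
python3 - <<'E'
from h import *
a=[ctrl.grab_frame(n)["image"][:,:,::-1] for n in("top","side")]
a=[cv2.resize(i[y:y+150,x:x+200],None,fx=4,fy=4,interpolation=2)[:, :800] for i,x,y in((a[0],200,150),(a[1],190,130))]
a=[cv2.resize(i,(400,300)) if 0 else i for i in a]
cv2.imwrite("pics/pre.png",cv2.resize(np.hstack(a),(800,300)))
E
```

```text
time_s: 4.95
tcp_pos: [0.6852, -0.0477, 0.2026]
tcp_rot: [0.07, -0.062, -0.702, 0.706]
ft_force: [0.1, 0.4, 0.7]
opening: -0.002
t 4.95 p [ 0.6852 -0.0477  0.2026] F [0.1 0.4 0.7] r 0.1539 th -8.5 yaw x 169.3 down [-0.012 -0.005 -1.   ] q [-0.46  0.66  0.83  1.23 -0.47  1.46 -1.44] op -0.0
target [ 0.672 -0.053  0.045] tool cm [ 1.01 15.78  0.68] wy 0.014
```

View pics/pre.png

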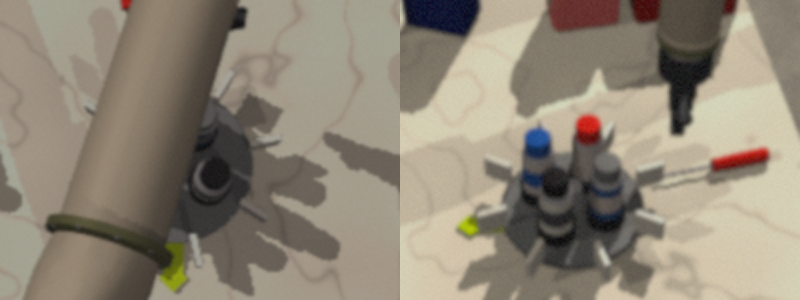

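Gripper is over the gap at the far side, pointing down; the cans are clear of it. I'll descend half way, centring on the gap, and check the arm's clearance.

```bash
python3 -m handwheel '[{"gripper":0,"tx":0.5,"ty":3,"tz":0.3,"wx":0,"wy":0,"wz":0.01},{"gripper":0,"tx":0.5,"ty":3,"tz":0.4,"wx":0,"wy":0,"wz":0},{"gripper":0,"tx":0,"ty":2,"tz":0,"wx":0,"wy":0,"wz":0},{"gripper":0,"tx":0,"ty":0,"tz":0,"wx":0,"wy":0,"wz":0}]'
python3 rel.py .142 -11.5 .045
python3 - <<'E'
from h import *
a=[ctrl.grab_frame(n)["image"][:,:,::-1] for n in("side",)]
cv2.imwrite("pics/pre2.png",cv2.resize(a[0][0:300,40:440],(800,600)))
E
```

```text
time_s: 5.55
tcp_pos: [0.6819, -0.0526, 0.1365]
tcp_rot: [0.057, -0.072, -0.702, 0.706]
ft_force: [-0.1, -0.4, -0.1]
opening: 0.001
t 5.55 p [ 0.6819 -0.0526  0.1365] F [-0.1 -0.4 -0.1] r 0.1515 th -10.5 yaw x 169.6 down [ 0.021 -0.007 -1.   ] q [-0.48  0.67  0.82  1.37 -0.49  1.29 -1.4 ] op 0.0
target [ 0.672 -0.053  0.045] tool cm [1.14 9.13 0.22] wy 0.019
```

View pics/pre2.png

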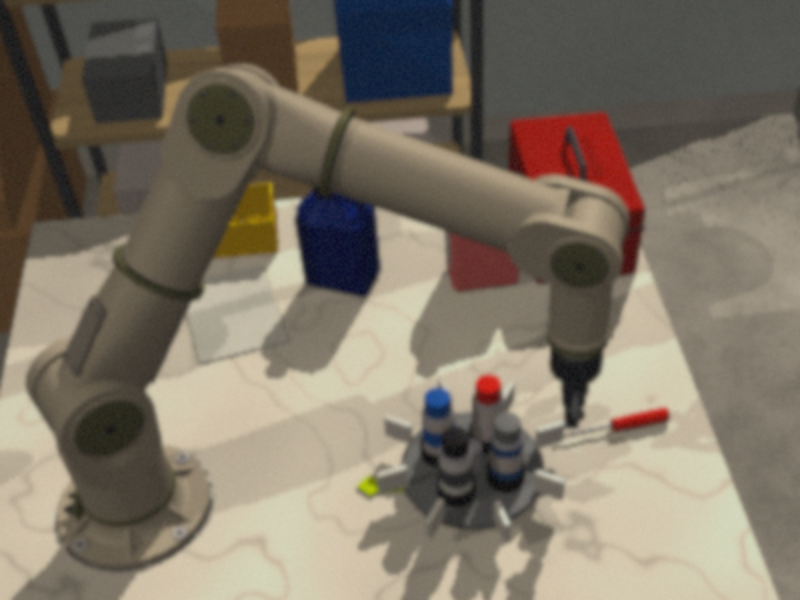

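The forearm is well above the cans and the path is clear. Now down to pushing height.

```bash
python3 -m handwheel '[{"gripper":0,"tx":0.5,"ty":3,"tz":0.1,"wx":0,"wy":0,"wz":-0.01},{"gripper":0,"tx":0.4,"ty":3,"tz":0.1,"wx":0,"wy":0,"wz":0},{"gripper":0,"tx":0.2,"ty":2.5,"tz":0,"wx":0,"wy":0,"wz":0},{"gripper":0,"tx":0,"ty":0,"tz":0,"wx":0,"wy":0,"wz":0}]'
python3 rel.py .143 -11.5 .047
```

```text
time_s: 6.1
tcp_pos: [0.6788, -0.0533, 0.0591]
tcp_rot: [0.055, -0.072, -0.703, 0.705]
ft_force: [0.4, 0.7, 0.5]
opening: 0.003
t 6.1 p [ 0.6788 -0.0533  0.0591] F [0.4 0.7 0.5] r 0.1485 th -11.0 yaw x 169.7 down [ 0.025 -0.006 -1.   ] q [-0.47  0.73  0.78  1.46 -0.54  1.15 -1.36] op 0.0
target [ 0.673 -0.054  0.047] tool cm [0.58 1.19 0.12] wy 0.021
```

```bash
python3 -m handwheel '[{"gripper":0,"tx":0.2,"ty":1.0,"tz":-0.5,"wx":0,"wy":0,"wz":-0.025},{"gripper":0,"tx":0.1,"ty":0.2,"tz":-1.4,"wx":0,"wy":-0.1,"wz":0},{"gripper":0,"tx":0.1,"ty":0,"tz":-1.4,"wx":0,"wy":-0.1,"wz":0},{"gripper":0,"tx":0.1,"ty":0,"tz":-1.4,"wx":0,"wy":-0.1,"wz":0},{"gripper":0,"tx":0.1,"ty":0,"tz":-1.4,"wx":0,"wy":-0.1,"wz":0},{"gripper":0,"tx":0,"ty":0,"tz":0,"wx":0,"wy":0,"wz":0}]'
python3 rel.py .146 20 .047
python3 - <<'E'
from h import *
f=ctrl.grab_frame("side");cv2.imwrite("pics/push1.png",cv2.resize(f["image"][130:280,200:400,::-1],(800,600),interpolation=2))
E
```

```text
time_s: 6.85
tcp_pos: [0.6814, 0.0092, 0.0545]
tcp_rot: [-0.084, 0.08, -0.701, 0.703]
ft_force: [-0.6, 0.8, 0.7]
opening: -0.0
t 6.85 p [0.6814 0.0092 0.0545] F [-0.6  0.8  0.7] r 0.1523 th 13.0 yaw x -166.7 down [ 0.006 -0.002 -1.   ] q [-0.5   0.72  0.68  1.44 -0.47  1.15 -1.09] op -0.0
target [0.67  0.025 0.047] tool cm [ 0.74  0.74 -1.79] wy -0.117
```

View pics/push1.png

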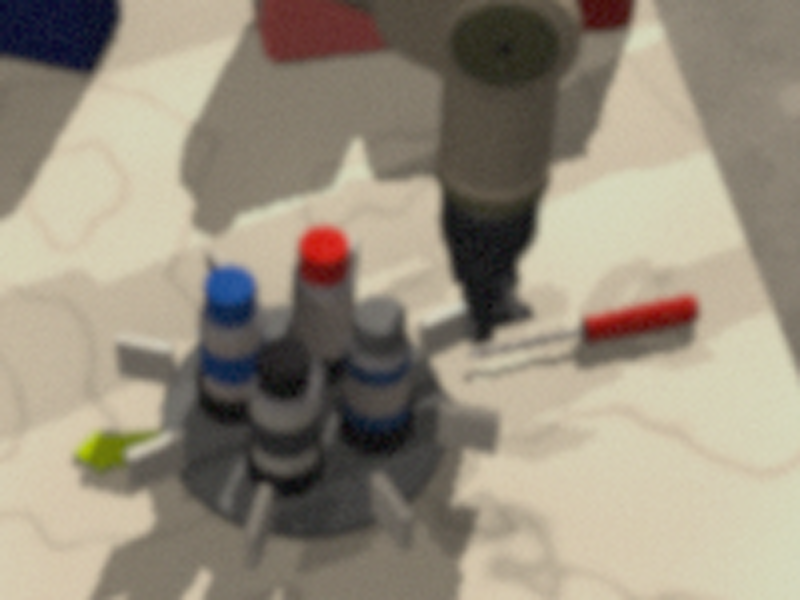

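The finger bears on the lug near its tip and the wheel has turned about 10°, with the cans clear. I'll continue along the arc, easing inward a little.

```bash
python3 -m handwheel '[{"gripper":0,"tx":0.3,"ty":0.3,"tz":-1.4,"wx":0,"wy":-0.1,"wz":0},{"gripper":0,"tx":0.3,"ty":0.2,"tz":-1.4,"wx":0,"wy":-0.1,"wz":0},{"gripper":0,"tx":0.25,"ty":0.1,"tz":-1.4,"wx":0,"wy":-0.1,"wz":0},{"gripper":0,"tx":0.2,"ty":0,"tz":-1.4,"wx":0,"wy":-0.1,"wz":0},{"gripper":0,"tx":0.2,"ty":0,"tz":-1.4,"wx":0,"wy":-0.1,"wz":0},{"gripper":0,"tx":0.2,"ty":0,"tz":-1.4,"wx":0,"wy":-0.1,"wz":0},{"gripper":0,"tx":0,"ty":0,"tz":0,"wx":0,"wy":0,"wz":0}]'
python3 rel.py .146 50 .047
```

```text
time_s: 7.78
tcp_pos: [0.6372, 0.0674, 0.0539]
tcp_rot: [-0.287, 0.277, -0.643, 0.654]
ft_force: [0.4, 0.1, 0.1]
opening: 0.002
t 7.775 p [0.6372 0.0674 0.0539] F [0.4 0.1 0.1] r 0.1392 th 41.6 yaw x -133.0 down [ 0.02  -0.008 -1.   ] q [-0.56  0.59  0.56  1.58 -0.34  1.05 -0.66] op 0.0
target [0.627 0.087 0.047] tool cm [-0.71  0.65 -2.09] wy -0.052
```

```bash
python3 -m handwheel '[{"gripper":0,"tx":-0.2,"ty":0.2,"tz":-1.4,"wx":0,"wy":-0.07,"wz":0},{"gripper":0,"tx":-0.1,"ty":0.1,"tz":-1.4,"wx":0,"wy":-0.08,"wz":0},{"gripper":0,"tx":0,"ty":0.1,"tz":-1.4,"wx":0,"wy":-0.09,"wz":0},{"gripper":0,"tx":0.1,"ty":0,"tz":-1.4,"wx":0,"wy":-0.09,"wz":0},{"gripper":0,"tx":0.1,"ty":0,"tz":-1.4,"wx":0,"wy":-0.1,"wz":0},{"gripper":0,"tx":0.1,"ty":0,"tz":-1.4,"wx":0,"wy":-0.1,"wz":0},{"gripper":0,"tx":0,"ty":0,"tz":0,"wx":0,"wy":0,"wz":0}]'
python3 rel.py .146 80 .05
```

```text
time_s: 8.65
tcp_pos: [0.5753, 0.1024, 0.0525]
tcp_rot: [-0.442, 0.429, -0.547, 0.567]
ft_force: [0.6, -0.3, 0.3]
opening: -0.001
t 8.65 p [0.5753 0.1024 0.0525] F [ 0.6 -0.3  0.3] r 0.1342 th 71.6 yaw x -104.0 down [ 0.032 -0.012 -0.999] q [-0.61  0.46  0.47  1.75 -0.22  0.96 -0.31] op -0.0
target [0.558 0.119 0.05 ] tool cm [-1.18  0.18 -2.05] wy -0.07
```

```bash
python3 -m handwheel '[{"gripper":0,"tx":-0.6,"ty":0,"tz":-0.8,"wx":-0.015,"wy":-0.06,"wz":0},{"gripper":0,"tx":-0.4,"ty":0,"tz":-1.4,"wx":-0.015,"wy":-0.06,"wz":0},{"gripper":0,"tx":-0.1,"ty":0,"tz":-1.4,"wx":0,"wy":-0.08,"wz":0},{"gripper":0,"tx":-0.1,"ty":0,"tz":-1.4,"wx":0,"wy":-0.09,"wz":0},{"gripper":0,"tx":0,"ty":0,"tz":-1.4,"wx":0,"wy":-0.1,"wz":0},{"gripper":0,"tx":0,"ty":0,"tz":0,"wx":0,"wy":0,"wz":0}]'
python3 rel.py .146 105 .05
python3 - <<'E'
from h import *
f=ctrl.grab_frame("side");cv2.imwrite("pics/push2.png",cv2.resize(f["image"][130:280,190:390,::-1],(800,600),interpolation=2))
g=ctrl.grab_frame("top")
for a,c in blobs(g,(235,180,345,300),(0,150,90),(8,255,255)):print("top red",a,ray(g,c,.169).round(4))
for a,c in blobs(f,(190,150,390,280),(0,150,90),(8,255,255)):print("side red",a,c,ray(f,c,.16).round(4))
E
```

```text
time_s: 9.4
tcp_pos: [0.5164, 0.1158, 0.0527]
tcp_rot: [-0.531, 0.534, -0.462, 0.469]
ft_force: [0.8, 0.9, 0.2]
opening: -0.0
t 9.4 p [0.5164 0.1158 0.0527] F [0.8 0.9 0.2] r 0.1417 th 96.7 yaw x -82.4 down [ 0.004 -0.009 -1.   ] q [-0.61  0.36  0.39  1.87 -0.15  0.95 -0.02] op -0.0
target [0.495 0.116 0.05 ] tool cm [-0.31  0.26 -2.1 ] wy -0.128
top red 151 [0.4838 0.0025 0.169 ]
side red 112 [257.63392857 201.9375    ] [ 0.4818 -0.0024  0.16  ]
side red 147 [360.01360544 209.3537415 ] [ 0.7801 -0.0771  0.16  ]
```

View pics/push2.png

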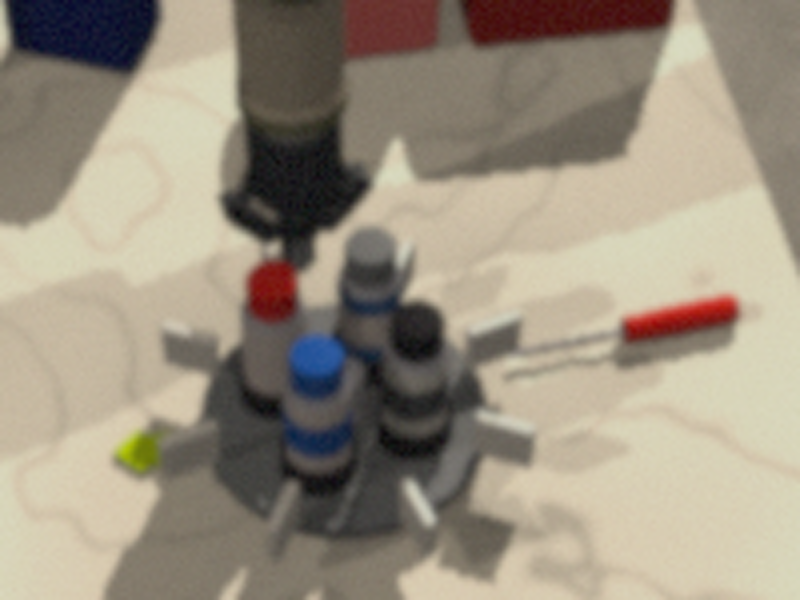

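Red now measures about 150.7°, with cans upright and the finger still on its lug. It needs about 27° more.

```bash
python3 -m handwheel '[{"gripper":0,"tx":-0.1,"ty":0,"tz":-1.3,"wx":0,"wy":-0.1,"wz":0},{"gripper":0,"tx":0,"ty":0,"tz":-1.3,"wx":0,"wy":-0.1,"wz":0},{"gripper":0,"tx":0,"ty":0,"tz":-1.3,"wx":0,"wy":-0.1,"wz":0},{"gripper":0,"tx":0,"ty":0,"tz":-0.7,"wx":0,"wy":-0.04,"wz":0},{"gripper":0,"tx":0,"ty":0,"tz":0,"wx":0,"wy":0,"wz":0}]'
python3 rel.py .144 124 .053
cat > red.py <<'E'
from h import *
C=np.array([.533,-.025])
g=ctrl.grab_frame("top")
for lo,hi,n in(((0,150,90),(8,255,255),"red"),((105,120,60),(125,255,255),"blue")):
  for a,c in blobs(g,(235,180,345,300),lo,hi):
    X=ray(g,c,.169);d=X[:2]-C;print(n,a,c.round(1),X.round(4),"ang",np.degrees(np.arctan2(d[1],d[0])).round(1))
E
python3 red.py
```

```text
time_s: 10.12
tcp_pos: [0.4763, 0.1054, 0.0534]
tcp_rot: [-0.602, 0.603, -0.366, 0.374]
ft_force: [1.4, -1.2, -0.2]
opening: -0.004
t 10.125 p [0.4763 0.1054 0.0534] F [ 1.4 -1.2 -0.2] r 0.1422 th 113.5 yaw x -63.1 down [ 0.009 -0.008 -1.   ] q [-0.58  0.27  0.34  1.97 -0.1   0.91  0.27] op -0.0
target [0.452 0.094 0.053] tool cm [-0.1   0.02 -2.62] wy -0.125
red 182 [284.8 245.3] [ 0.4784 -0.012   0.169 ] ang 166.7
blue 183 [310.1 228.8] [ 0.5209 -0.0804  0.169 ] ang -102.3
```

```bash
python3 -m handwheel '[{"gripper":0,"tx":0,"ty":0,"tz":-1.2,"wx":0,"wy":-0.08,"wz":0},{"gripper":0,"tx":0,"ty":0,"tz":-0.9,"wx":0,"wy":-0.05,"wz":0},{"gripper":0,"tx":0,"ty":0,"tz":-0.4,"wx":0,"wy":0,"wz":0},{"gripper":0,"tx":0,"ty":0,"tz":0,"wx":0,"wy":0,"wz":0}]'
python3 rel.py .144 124 .053; python3 red.py
```

```text
time_s: 10.68
tcp_pos: [0.4572, 0.094, 0.0538]
tcp_rot: [-0.624, 0.625, -0.327, 0.337]
ft_force: [-0.0, 0.2, 0.2]
opening: -0.002
t 10.675 p [0.4572 0.094  0.0538] F [-0.   0.2  0.2] r 0.1411 th 122.5 yaw x -56.0 down [ 0.012 -0.007 -1.   ] q [-0.57  0.22  0.32  2.03 -0.08  0.9   0.39] op -0.0
target [0.452 0.094 0.053] tool cm [-0.3   0.07 -0.37] wy 0.001
red 184 [288. 246.] [ 0.4763 -0.0204  0.169 ] ang 175.4
blue 185 [310.6 225.5] [ 0.5297 -0.0819  0.169 ] ang -93.3
```

Red is at 175–177°, already within tolerance. One more small nudge, then I'll back off from the lug and move out and up.

```bash
python3 -m handwheel '[{"gripper":0,"tx":0,"ty":0,"tz":-0.4,"wx":0,"wy":0,"wz":0},{"gripper":0,"tx":0,"ty":0,"tz":-0.3,"wx":0,"wy":0,"wz":0},{"gripper":0,"tx":0,"ty":0,"tz":0,"wx":0,"wy":0,"wz":0},{"gripper":0,"tx":-0.3,"ty":0,"tz":1.5,"wx":0,"wy":0,"wz":0},{"gripper":0,"tx":-2,"ty":0,"tz":1,"wx":0,"wy":0,"wz":0},{"gripper":0,"tx":-3,"ty":0,"tz":0,"wx":0,"wy":0,"wz":0},{"gripper":0,"tx":-3,"ty":-2,"tz":0,"wx":0,"wy":0,"wz":0},{"gripper":0,"tx":-2,"ty":-5,"tz":0,"wx":0,"wy":0,"wz":0},{"gripper":0,"tx":0,"ty":-5,"tz":0,"wx":0,"wy":0,"wz":0},{"gripper":0,"tx":0,"ty":-5,"tz":0,"wx":0,"wy":0,"wz":0},{"gripper":0,"tx":0,"ty":0,"tz":0,"wx":0,"wy":0,"wz":0},{"gripper":0,"tx":0,"ty":0,"tz":0,"wx":0,"wy":0,"wz":0}]'
python3 rel.py; python3 red.py
python3 - <<'E'
from h import *
f=ctrl.grab_frame("top");g=ctrl.grab_frame("side")
cv2.imwrite("pics/end.png",np.hstack([cv2.resize(i[y:y+150,x:x+100,::-1],(400,600),interpolation=2) for i,x,y in((f["image"],240,165),(g["image"],220,130))]))
# arrow centre line at two distances, and axis from cap pairs
h=cv2.cvtColor(f["image"],cv2.COLOR_RGB2HSV);m=cv2.inRange(h,np.array((25,150,60)),np.array((45,255,255)))
for v in range(266,300,3):
    u=np.nonzero(m[v,265:310])[0]
    if len(u)>3:print(v,len(u),ray(f,(u.mean()+265,v),.006)[:2].round(4))
E
```

```text
time_s: 12.22
tcp_pos: [0.4138, 0.2016, 0.2276]
tcp_rot: [-0.625, 0.625, -0.326, 0.336]
ft_force: [-0.6, 0.2, -1.4]
opening: -0.002
t 12.225 p [0.4138 0.2016 0.2276] F [-0.6  0.2 -1.4] r 0.256 th 117.8 yaw x -55.8 down [ 0.012 -0.008 -1.   ] q [-0.77  0.02  0.25  1.82  0.01  1.3   0.07] op -0.0
red 184 [288.9 246.1] [ 0.4761 -0.0229  0.169 ] ang 177.9
blue 185 [310.6 224.5] [ 0.5324 -0.082   0.169 ] ang -90.6
275 4 [ 0.4097 -0.0159]
278 5 [ 0.4009 -0.0186]
281 4 [ 0.3923 -0.008 ]
284 5 [ 0.3835 -0.0146]
287 11 [ 0.3747 -0.0179]
290 10 [ 0.3659 -0.0191]
293 4 [ 0.3573 -0.0189]
```

View pics/end.png

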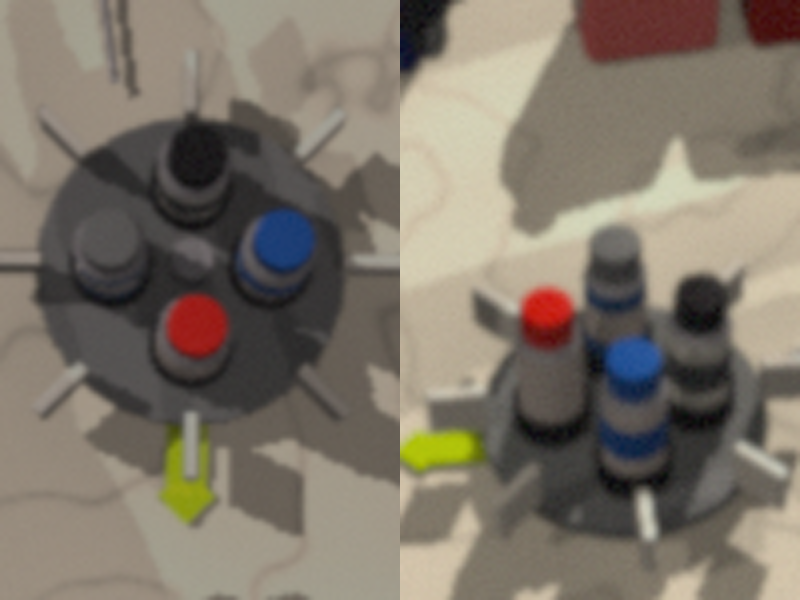

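The final view shows the front lug over the middle of the arrow, with red at 178° against about 178° for the arrow head. All cans are upright, the driver is unmoved and the arm is clear. Handing in.

```bash
python3 -c "
from plant import ctrl
print(ctrl.job_done())"
```

```text
the job is handed in; nothing more can be done
None
```

The red-capped can now stands at the front in line with the lime arrow, and I handed the job in after about 12 s of robot time. With the gripper shut, I pushed one lug about 122° counter-clockwise from the far side round the left. I then backed off, moved outward and lifted clear.

**Last checks (top and side cameras):**
- **Alignment:** the red cap is at 177.9° about the axis, and the arrow head is at about 178°. The blue cap's position puts red at about 179.4°. Either way the error is about 2 mm or less, against 10 mm allowed.
- **Cans and bench:** all four cans looked upright in their cups, and the screwdriver lies where it was. I did not re-measure the jugs, the tape roll or the spool, but the arm never went low near them.
- **Carousel and robot:** the gripper is clear, 0.23 m above the bench. I did not measure the carousel's speed. The fingers had left it about a second earlier, and it stays where it is left.

**Disagreements:**
- Two early estimates of the arrow's direction differed by about 3°. The arrow head in the final picture settled it near 178°.
- The tool strayed up to 9 mm from its planned radius at times while pushing. I corrected that as I went and saw no can touched.

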